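# Clamp a coupon pack at the third click

### The job

Lay the two loose printed coupons squarely on the one already in the bay of the click clamp, making an even pile of three, and let go of them. Then turn the clamp's black knob clockwise until it reaches the third click, which grips the pack, never on to the fourth, and keep it held there: the knob springs back when let go, so finish still holding it at the third click while I measure the pack. Do not disturb the other things on the bench.

Things in the scene. Friction and masses are not known exactly. Their poses are not given: they have to be found in the camera images.
- clamp: aluminium click clamp fixed on the lilac 2 mm mat, base 80 (own x) x 212 mm (own y), 12 mm high. Origin: centre of its underside; heights here count from it. Along own +y: knob (axis at y = -71 mm), jaw, open bay (y = 14 to 84, floor 12 mm up, open at both x sides), steel fence (y = 84 to 100, 60 mm wide, 44 mm high). Only the knob stands higher than 46 mm.
- bay (a point): centre of the bay's floor, 12 mm up, at own y = +49 mm of the clamp, turned as the clamp is. The bay is 70 mm long between the jaw's fingers and the fence: a coupon lies in it with its 60 mm side along the clamp's y, about 5 mm to spare at each end.
- jaw: the clamp's jaw: dark block with three sprung brass fingers one above another, 28 mm wide, 13 to 41 mm up, one for each coupon. Moves along the clamp's +y with the knob, 4.5 mm a click; at knob 0 the fingers are 10 mm short of a coupon against the fence. They touch after the second click and press each coupon to the fence with about 3 N at the third. Origin: the clamp's at knob 0
- knob (a joint): knob angle, rad: 0 at rest, growing clockwise from above, about the vertical axis at the clamp's y = -71 mm. Clicks (pin wheel and ball) every 22.5 degrees: first 0.393, second 0.785, third 1.178, fourth 1.571. A spring turns it back to 0 from anywhere when let go. It takes 0.1 to 0.4 N m; the torque rises before each click and drops as it falls in. White ticks on the cover mark the stops.
- knob_grip (a point): centre of the knob's black bar grip, on its axis, 58 mm up. Bar 12 mm thick, 36 mm long, 45 to 71 mm up, over a round skirt 39 mm across with its top 46 mm up. The point turns with the knob: at knob 0 its y is the clamp's y and the bar's length lies 0.589 rad anticlockwise (from above) of the clamp's y, at the third click 0.589 rad clockwise of it.
- coupon_in: plain dark slate-grey printed test coupon, a flat plate 36 mm (own x) by 60 mm (own y) by 10 mm thick with two 6 mm holes near its ends, 26 g; origin: centre of its underside; it lies in the clamp's bay from the start, along the clamp's y to within a few degrees
- coupon_a: plain dark slate-grey printed test coupon, a flat plate 36 mm (own x) by 60 mm (own y) by 10 mm thick with two 6 mm holes near its ends, 26 g; origin: centre of its underside; lies flat on the white bench to the left of the mat and the clamp
- coupon_b: plain dark slate-grey printed test coupon, a flat plate 36 mm (own x) by 60 mm (own y) by 10 mm thick with two 6 mm holes near its ends, 26 g; origin: centre of its underside; lies flat on the white bench to the left of the mat and the clamp, the other of the two
- amber_jar: amber screw-top jar, 52 mm across, 82 mm tall; origin: centre of its underside; leave it where it is
- resin_bottle_blue: black bottle with a blue cap, 70 mm across, 186 mm tall; origin: centre of its underside; leave it where it is
- resin_bottle_black: all-black bottle, 60 mm across, 168 mm tall; origin: centre of its underside; leave it where it is
- tip_box: blue box of pipette tips, 124 x 82 x 50 mm; origin: centre of its underside; leave it where it is
- caliper: digital caliper lying on the bench, 73 x 225 x 17 mm, y along its beam; origin: centre of its underside; leave it where it is
- vial_0: small glass vial with a black cap, 22 mm across, 48 mm tall; origin: centre of its underside; leave it where it is
- vial_1: small glass vial with a black cap, blue inside, 22 mm across, 48 mm tall; origin: centre of its underside; leave it where it is
There are look-alikes about, which are no part of the job. Leave any brown look-alike of the coupon_b alone.

How it is judged:
By the outcome, as a careful person would: the job done as asked, in the order asked, and still so for the second after the job is handed in, while the arm keeps its last pose, push and grip.
It also fails if it takes over 64 s, if anything falls off the work surface, if the arm or the gripper's body presses on something with over 40 N, if the wrist force passes 120 N, or if a joint passes its speed limit or range.

### The arm

A 6-joint arm with a two-finger parallel gripper is mounted at the origin on a cart in front of the work surface, level with it; the furniture and walls round the work are solid. World frame = base frame: x ahead of the robot, y to its left, z up, the work surface at z = 0. Lengths are in mm, angles in rad, forces in N, time in s.
With the tool pointing down it reaches from about 350 to 725 mm from the base axis. Payload 6 kg.
Tool frame: the origin (TCP) lies on the centre line of the jaws, within the pads' length; the fingertips stand 8 mm ahead of it and the grasp point (between the pads) lies 11 mm behind it; z points along the fingers, y is the direction in which the jaws open and shut (so a half turn about z gives the same grasp; the last joint's range is limited). The gripper opens to 85 mm and grips with 20 to 120 N. Pads are 22 mm wide; open, the fingers measure 114 mm over their backs; the gripper's body (76 mm by 85 mm) begins 54 mm behind the grasp point. The pads swing forward as they close: fully open they stand 13 mm farther back than shut.
Start: joints at [1.504, 0.04, 0.085, 0, -1.615, -0.334], TCP at [234.065, 552.438, 239.261] pointing down, gripper open.
Joint ranges: [-2.56, 2.56], [-1.29, 2.01], [-1.08, 1.49], [-3.29, 1.98], [-2.81, -0.18], [-2.99, 2.99]. Speed limits (rad/s): [2.57, 2.57, 3.01, 3.14, 3.14, 3.14].

### API

Orientations are given as [roll, pitch, yaw] about the fixed x, y, z axes, in that order (R = Rz(yaw) Ry(pitch) Rx(roll)).
In Python, from plant import get_obs, capture, get_calibration, hand_in gives the robot as it stands.
- The arm moves only by the tool servo_tool, never from a script. Its arguments are lists of equal length, an entry for each row: "travel": the shift along the world's x, y, z in mm, a list of three; "dr": the turn, a rotation vector about the world's x, y, z in degrees, a list of three; "gripper": the opening, from 0 (shut) to 1 (fully open). A call has 1 to 12 rows; each row is the pose to reach, as a shift and turn from the pose measured when the call began; what a row does not reach only later rows make up. A row lasts 1/8 s, in which the tool goes at most 62.5 mm and 10.7 degrees, less where a joint would pass 70% of its speed; a pose out of reach is approached as far as the arm can. A call with a gripper value outside its range is refused whole. The fingers move at their own pace and stop on an object; "newtons" is the grip in N (left out, the last holds). Time passes only in rows, so rows that repeat a pose let the fingers close. It gives the time, the measured TCP pose, the force and the opening at its end, in the units of the state.
- get_obs(): the state, without advancing time (a new reading comes with each control period).
- capture(name): name is "scene" or "top"; returns the picture (384x512x3 uint8, red, green, blue); there is no depth.
- get_calibration(name): a dict with "mtx" (3x3 intrinsics, pixels), "R" (3x3) and "t" (3): a world point X has camera coordinates R X + t. Camera axes: x right, y down, z forward; pixel columns grow to the right and rows downward; lengths in mm; the calibration is good to about 2 mm. A picture is of the moment at which its call begins. get_calibration takes no time and is no camera call.
- hand_in(): hands the job in, once; it reports no verdict.
The state is a dict: "clock": time; "qpos": joint angles; "joint_vel": joint speeds; "effort": joint torques, N m; "ee_pos": TCP position; "orientation": TCP orientation; "force": force on the tool from outside, world axes, zero at the start; "ft_torque": the same for the moment, N m; "gripper_width": opening from 0.0 (shut) to 1.0 (fully open).
Only numpy, scipy, OpenCV 4.12 (cv2) and the standard library are available. Lean on these libraries where they do the work, as an engineer would, in place of code of your own. Each camera call takes 0.05 s, during which the arm holds its last target.

## Working session

There is one attempt and no reset: what is moved stays moved. The work goes in short steps, Python scripts to look and compute and a tool call to move; the robot and the scene stay as the last step left them, time stands still between calls to the robot, and variables do not carry over. Pictures are saved under pics/ and viewed, and the job is handed in when it is done.

Besides the shell and the picture viewer there is one more tool, called after "Call:" as name(argument=value, ...), one argument or row to a line, values as JSON. servo_tool: Moves the arm, as the interface text tells. Its arguments: {"type":"object","properties":{"travel":{"type":"array"},"dr":{"type":"array"},"gripper":{"type":"array"},"newtons":{"type":"number"}},"required":["travel","dr","gripper"]}

```bash
ls; mkdir -p pics
python3 - <<'E'
from plant import *
import cv2
print(get_obs())
for n in("scene","top"):
    im=capture(n);cv2.imwrite(f"pics/{n}0.png",im[:,:,::-1]);c=get_calibration(n);print(n,c)
E
```

```text
pics
{'clock': 0.0, 'qpos': array([ 1.50370375e+00,  4.08351080e-02,  8.38385284e-02, -4.64290022e-04,
       -1.61551428e+00, -3.33707135e-01]), 'joint_vel': array([-0.00018535, -0.00021727, -0.00268143, -0.0034374 ,  0.00071014,
       -0.00065136]), 'effort': array([ 1.20683403e-04, -3.68210900e+01,  3.47426856e+01,  6.93276465e+00,
       -5.42243608e-03,  7.36702134e-06]), 'ee_pos': array([233.88982478, 552.20056066, 238.28079251]), 'orientation': array([ 3.13982077e+00, -1.23318905e-04, -4.00779246e-01]), 'force': array([ 1.13846424, -0.14332268,  0.62576698]), 'ft_torque': array([-0.01256122,  0.00442542,  0.02422809]), 'gripper_width': 0.9957803357361578}
scene {'mtx': array([[457.59959982,   0.        , 261.337245  ],
       [  0.        , 457.59959982, 186.78047743],
       [  0.        ,   0.        ,   1.        ]]), 'R': array([[ 0.72272868, -0.69080604,  0.02121979],
       [-0.46462069, -0.50836276, -0.72504822],
       [ 0.51165504,  0.51415399, -0.68837112]]), 't': array([-264.20799271,  359.27991042, 1046.69654454])}
top {'mtx': array([[390.64784925,   0.        , 256.64077221],
       [  0.        , 390.64784925, 190.98091273],
       [  0.        ,   0.        ,   1.        ]]), 'R': array([[ 0.02103112, -0.99968617, -0.01361087],
       [-0.99491233, -0.01958521, -0.09882241],
       [ 0.09852482,  0.01561997, -0.995012  ]]), 't': array([ 163.14743613,  490.74347456, 1330.52857019])}
```

Run:
```python
import cv2
for n in("scene","top"):
    im=cv2.imread(f"pics/{n}0.png");cv2.imwrite(f"pics/{n}0b.png",cv2.resize(im,(800,600),interpolation=cv2.INTER_CUBIC))
```

```text
(no output)
```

View pics/scene0b.png

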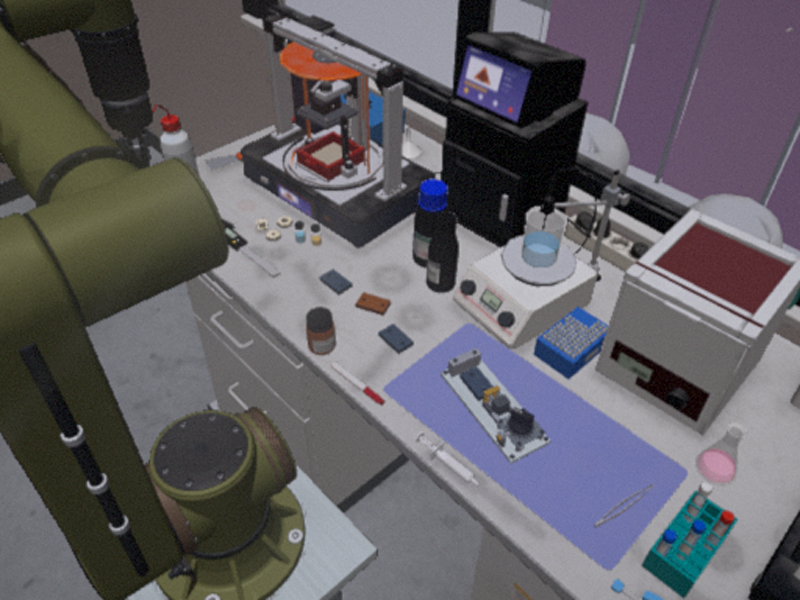

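View pics/top0b.png

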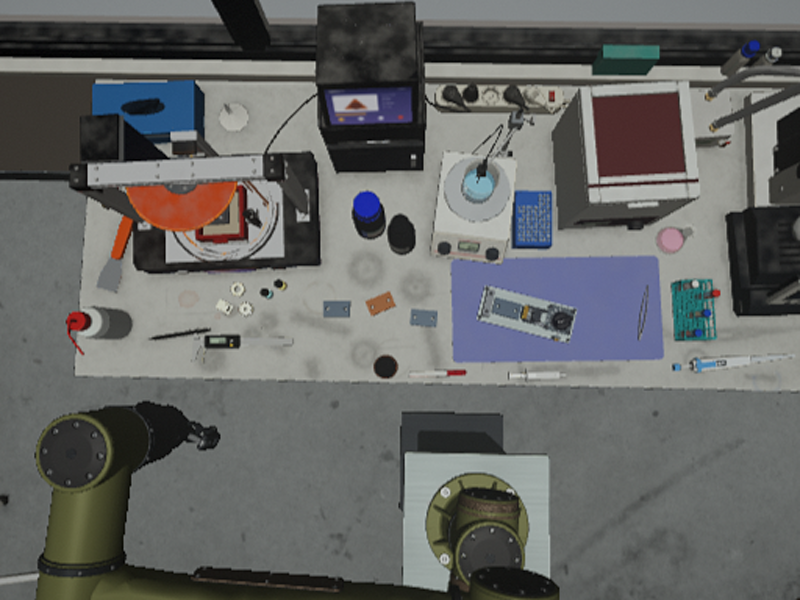

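The scene view shows slate coupons at (335,281) and (396,338), with a brown look-alike at (373,302). In the top view (800x600) they are at (337,309) and (423,318), with the brown one at (380,303). The clamp lies on the mat with its fence at (485,300) and its knob at (562,318). Next I'll take close crops.

Run:
```python
import cv2
im=cv2.imread("pics/top0.png")
cv2.imwrite("pics/topc.png",cv2.resize(im[170:245,195:385],None,fx=4.2,fy=4.2,interpolation=cv2.INTER_CUBIC))
im=cv2.imread("pics/scene0.png")
cv2.imwrite("pics/scenec.png",cv2.resize(im[160:310,195:365],None,fx=4,fy=4,interpolation=cv2.INTER_CUBIC))
```

```text
(no output)
```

View pics/topc.png

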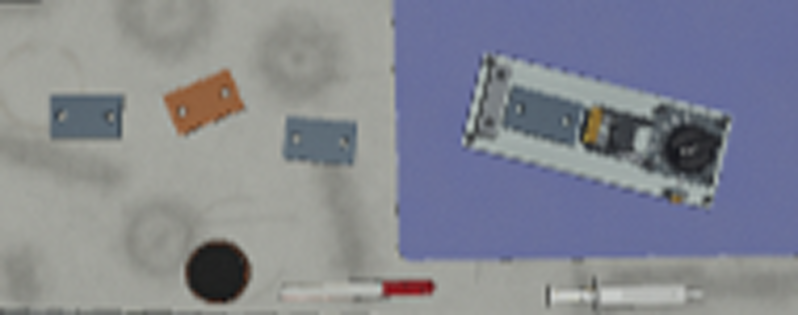

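View pics/scenec.png

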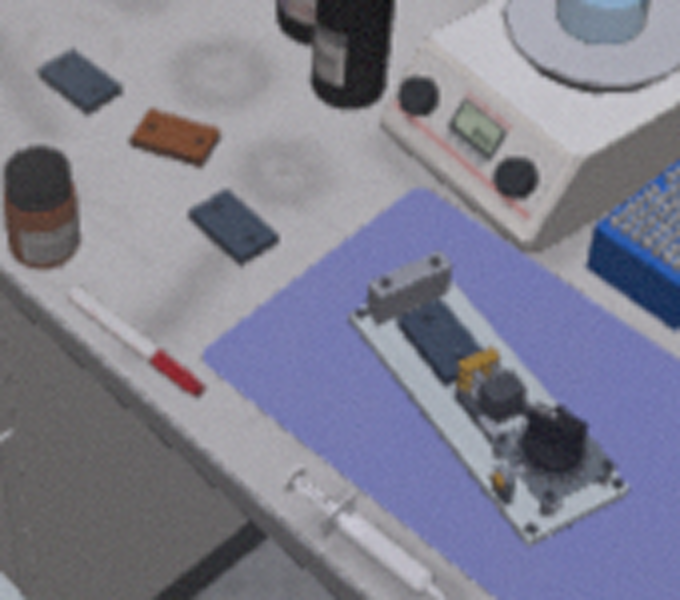

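```bash
cat > h.py <<'E'
import numpy as np,cv2
from plant import get_obs,capture,get_calibration
def ray(n,uv,z):
    c=get_calibration(n);uv=np.atleast_2d(np.asarray(uv,float))
    d=np.c_[uv,np.ones(len(uv))]@np.linalg.inv(c["mtx"]).T@c["R"]
    o=-c["R"].T@c["t"]
    return o+d*((z-o[2])/d[:,2])[:,None]
def proj(n,X):
    c=get_calibration(n);p=(np.atleast_2d(X)@c["R"].T+c["t"])@c["mtx"].T
    return p[:,:2]/p[:,2:]
def rect(n,mask,z):
    cs,_=cv2.findContours(mask,cv2.RETR_EXTERNAL,cv2.CHAIN_APPROX_NONE)
    k=max(cs,key=cv2.contourArea)[:,0,:]
    P=ray(n,k,z)[:,:2].astype(np.float32)
    (c,s,a)=cv2.minAreaRect(P)
    if s[0]<s[1]: s=s[::-1];a+=90
    ys,xs=np.nonzero(mask)
    m=ray(n,[[xs.mean(),ys.mean()]],z)[0,:2]
    return dict(c=np.round(c,1),s=np.round(s,1),long=round((a+90)%180-90,1),m=np.round(m,1),px=(round(xs.mean(),1),round(ys.mean(),1)))
E
python3 - <<'E'
import sys;sys.path.insert(0,'.')
from h import *
for n in("top","scene"):
    im=cv2.imread(f"pics/{n}0.png");hsv=cv2.cvtColor(im,cv2.COLOR_BGR2HSV)
    pts={"top":[(215,198),(271,204),(243,194),(324,197)],"scene":[(215,180),(253,217),(238,194),(304,244)]}[n]
    for p in pts: print(n,p,im[p[1],p[0]],hsv[p[1]+2,p[0]+2])
    print('mat',hsv[220,300],hsv[250,380],'bench',hsv[200,230])
E
```

```text
top (215, 198) [113 104  90] [104  51 115]
top (271, 204) [121 109  97] [103  53 121]
top (243, 194) [ 63  97 146] [ 13 146 147]
top (324, 197) [111  99  85] [106  61 112]
mat [116  78 156] [ 75  10 105] bench [ 34  11 165]
scene (215, 180) [97 81 77] [107  53  87]
scene (253, 217) [95 76 70] [108  65  90]
scene (238, 194) [ 56  80 122] [  9 136 122]
scene (304, 244) [98 78 65] [110  84  94]
mat [118  85 177] [128   6 166] bench [132   7 177]
```

Run:
```python
from h import *
S=6
def up(im,box):
    x0,y0,x1,y1=box
    return cv2.resize(im[y0:y1,x0:x1],None,fx=S,fy=S,interpolation=cv2.INTER_CUBIC)
def rectU(n,mask,box,z,close=True):
    if close:mask=cv2.morphologyEx(mask,cv2.MORPH_CLOSE,np.ones((21,21),np.uint8))
    mask=cv2.morphologyEx(mask,cv2.MORPH_OPEN,np.ones((9,9),np.uint8))
    cs,_=cv2.findContours(mask,cv2.RETR_EXTERNAL,cv2.CHAIN_APPROX_NONE)
    k=max(cs,key=cv2.contourArea)[:,0,:]
    uv=(k+0.5)/S-0.5+np.array(box[:2])
    P=ray(n,uv,z)[:,:2].astype(np.float32)
    c,s,a=cv2.minAreaRect(P)
    if s[0]<s[1]: s=s[::-1];a+=90
    M=cv2.moments(P.reshape(-1,1,2));
    print(n,'z',z,'rect c',np.round(c,1),'s',np.round(s,1),'long',round((a+90)%180-90,1),'centroid',round(M['m10']/M['m00'],1),round(M['m01']/M['m00'],1))
    return mask
for n,bx in (("top",{"A":(198,186,234,210,10),"B":(255,190,290,216,10),"in":(311,184,340,208,24)}),("scene",{"A":(200,168,230,192,10),"B":(238,203,268,230,10),"in":(290,230,322,260,24)})):
    im=cv2.imread(f"pics/{n}0.png")
    for k,b in bx.items():
        u=up(im,b);h=cv2.cvtColor(u,cv2.COLOR_BGR2HSV)
        m=cv2.inRange(h,(95,30,50),(114,130,142)) if n=="top" else cv2.inRange(h,(95,30,40),(118,140,118))
        print(k,end=' ');m=rectU(n,m,b,b[4])
        cv2.imwrite(f"pics/m_{n}_{k}.png",np.hstack([u,cv2.cvtColor(m,cv2.COLOR_GRAY2BGR)]))
n="top";im=cv2.imread("pics/top0.png");b=(298,176,380,226);u=up(im,b);h=cv2.cvtColor(u,cv2.COLOR_BGR2HSV)
m=255-cv2.inRange(h,(112,55,100),(124,140,200))
m=rectU(n,m,b,14);cv2.imwrite("pics/m_clamp.png",np.vstack([u,cv2.cvtColor(m,cv2.COLOR_GRAY2BGR)]))
n="scene";im=cv2.imread("pics/scene0.png");b=(278,215,358,300);u=up(im,b);h=cv2.cvtColor(u,cv2.COLOR_BGR2HSV)
m2=255-cv2.inRange(h,(112,50,100),(124,160,220))
m2=rectU(n,m2,b,2);cv2.imwrite("pics/m_clamp2.png",np.hstack([u,cv2.cvtColor(m2,cv2.COLOR_GRAY2BGR)])[::1])
def pad(i,hh): return cv2.copyMakeBorder(i,0,hh-i.shape[0],0,0,cv2.BORDER_CONSTANT)
L=[cv2.imread(f"pics/m_{n}_{k}.png") for n in("top","scene") for k in("A","B","in")]
W=max(i.shape[1] for i in L)
g=np.vstack([np.hstack([cv2.copyMakeBorder(i,0,190-i.shape[0],0,W-i.shape[1],cv2.BORDER_CONSTANT) for i in r]) for r in(L[:3],L[3:])])
cv2.imwrite("pics/grid.png",cv2.resize(g,None,fx=.6,fy=.6))
```

```text
Traceback (most recent call last):
ValueError: too many values to unpack (expected 4)
```

```bash
cat > m.py <<'E'
from h import *
S=6
def up(im,box):
    x0,y0,x1,y1=box[:4]
    return cv2.resize(im[y0:y1,x0:x1],None,fx=S,fy=S,interpolation=cv2.INTER_CUBIC)
def rectU(n,mask,box,z,close=True):
    if close:mask=cv2.morphologyEx(mask,cv2.MORPH_CLOSE,np.ones((21,21),np.uint8))
    mask=cv2.morphologyEx(mask,cv2.MORPH_OPEN,np.ones((9,9),np.uint8))
    cs,_=cv2.findContours(mask,cv2.RETR_EXTERNAL,cv2.CHAIN_APPROX_NONE)
    k=max(cs,key=cv2.contourArea)[:,0,:]
    uv=(k+0.5)/S-0.5+np.array(box[:2])
    P=ray(n,uv,z)[:,:2].astype(np.float32)
    c,s,a=cv2.minAreaRect(P)
    if s[0]<s[1]: s=s[::-1];a+=90
    M=cv2.moments(P.reshape(-1,1,2));
    print(n,'z',z,'rect c',np.round(c,1),'s',np.round(s,1),'long',round((a+90)%180-90,1),'centroid',round(M['m10']/M['m00'],1),round(M['m01']/M['m00'],1))
    return mask
E
python3 - <<'E'
from m import *
for n,bx in (("top",{"A":(198,186,234,210,10),"B":(255,190,290,216,10),"in":(311,184,340,208,24)}),("scene",{"A":(200,168,230,192,10),"B":(238,203,268,230,10),"in":(290,230,322,260,24)})):
    im=cv2.imread(f"pics/{n}0.png")
    for k,b in bx.items():
        u=up(im,b);h=cv2.cvtColor(u,cv2.COLOR_BGR2HSV)
        m=cv2.inRange(h,(95,30,50),(114,130,142)) if n=="top" else cv2.inRange(h,(95,30,40),(118,140,118))
        print(k,end=' ');m=rectU(n,m,b,b[4])
        cv2.imwrite(f"pics/m_{n}_{k}.png",np.hstack([u,cv2.cvtColor(m,cv2.COLOR_GRAY2BGR)]))
n="top";im=cv2.imread("pics/top0.png");b=(298,176,380,226);u=up(im,b);h=cv2.cvtColor(u,cv2.COLOR_BGR2HSV)
m=255-cv2.inRange(h,(112,55,100),(124,140,200))
m=rectU(n,m,b,14);cv2.imwrite("pics/m_clamp.png",np.vstack([u,cv2.cvtColor(m,cv2.COLOR_GRAY2BGR)]))
L=[cv2.imread(f"pics/m_{n}_{k}.png") for n in("top","scene") for k in("A","B","in")]
W=max(i.shape[1] for i in L)
g=np.vstack([np.hstack([cv2.copyMakeBorder(i,0,190-i.shape[0],0,W-i.shape[1],cv2.BORDER_CONSTANT) for i in r]) for r in(L[:3],L[3:])])
cv2.imwrite("pics/grid.png",cv2.resize(g,None,fx=.6,fy=.6))
E
```

```text
A top z 10 rect c [463.9 318.9] s [58.7 34.1] long -88.9 centroid 463.9 319.0
B top z 10 rect c [447.5 122.9] s [58.5 34.8] long 86.5 centroid 447.5 122.8
in top z 24 rect c [470.5 -62.8] s [67.3 37.6] long 76.7 centroid 470.5 -61.9
A scene z 10 rect c [462.1 314.9] s [62.2 38.4] long -90.0 centroid 462.6 314.9
B scene z 10 rect c [445.2 118.7] s [63.8 39.1] long 87.0 centroid 445.2 119.0
in scene z 24 rect c [467.9 -61.6] s [73.5 40. ] long 75.8 centroid 467.8 -58.3
top z 14 rect c [ 459.4 -106.2] s [214.   85.6] long 76.4 centroid 460.4 -106.4
```

View pics/grid.png

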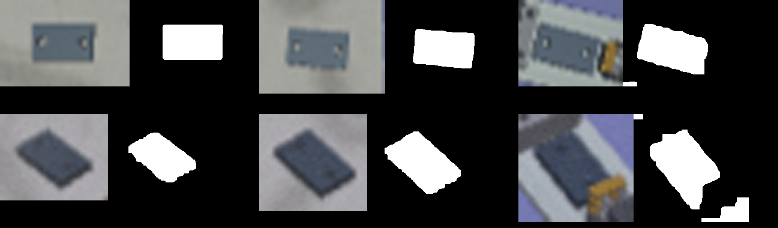

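View pics/m_clamp.png

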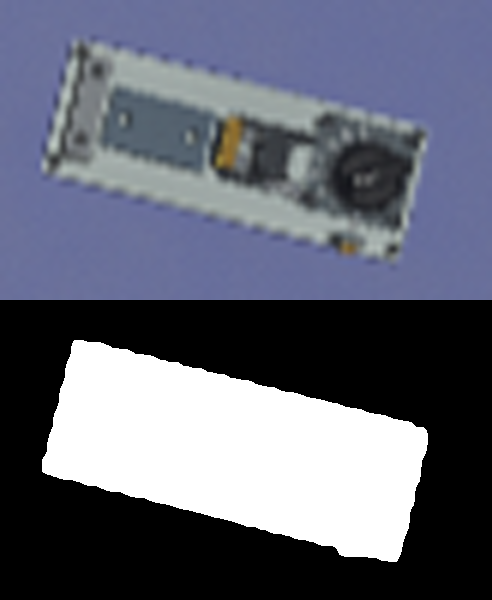

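Run:
```python
from m import *
im=cv2.imread("pics/top0.png");b=(298,176,380,226,24);u=up(im,b);h=cv2.cvtColor(u,cv2.COLOR_BGR2HSV)
for lo in(85,92,98):
    m=cv2.inRange(h,(98,32,lo),(111,130,135));m[:, :100]=0;m[:,209:]=0
    m=rectU("top",m,b,24)
o=u.copy();o[m>0]=(0,255,0);cv2.imwrite("pics/in.png",np.vstack([u,o]))
# holes: bright spots within coupon
g=cv2.cvtColor(u,cv2.COLOR_BGR2GRAY)
for (x0,y0,x1,y1) in((112,106,138,130),(178,125,202,147)):
    p=g[y0:y1,x0:x1].astype(float);w=np.clip(p-120,0,None);ys,xs=np.mgrid[y0:y1,x0:x1]
    c=((xs*w).sum()/w.sum(),(ys*w).sum()/w.sum());uv=(np.array(c)+.5)/S-.5+np.array(b[:2]);print('hole',uv,ray("top",uv,20)[0])
# fence/base corners by lines: clamp contour in world z=14, robust edges
m=255-cv2.inRange(h,(112,55,100),(124,140,200));m=cv2.morphologyEx(m,cv2.MORPH_CLOSE,np.ones((21,21),np.uint8));m=cv2.morphologyEx(m,cv2.MORPH_OPEN,np.ones((9,9),np.uint8))
k=max(cv2.findContours(m,cv2.RETR_EXTERNAL,cv2.CHAIN_APPROX_NONE)[0],key=cv2.contourArea)[:,0,:]
P=ray("top",(k+.5)/S-.5+np.array(b[:2]),14)[:,:2]
a=np.radians(76.4);ey=np.array([np.cos(a),np.sin(a)]);ex=np.array([ey[1],-ey[0]])
q=(P-[460,-106]);l=q@ey;w=q@ex
for nm,s in(("+x",(w>30)&(abs(l)<95)),("-x",(w<-30)&(abs(l)<95)),("+y",(l>95)&(abs(w)<30)),("-y",(l<-95)&(abs(w)<30))):
    vx,vy,x0,y0=cv2.fitLine(P[s].astype(np.float32),cv2.DIST_HUBER,0,.01,.01).ravel()
    d=np.array([x0,y0])-[460,-106];print(nm,'ang',round(np.degrees(np.arctan2(vy,vx)),1),'l,w',np.round([d@ey,d@ex],1))
for n in("top","scene"):
    c=get_calibration(n);print(n,'cam',-c["R"].T@c["t"])
```

```text
top z 24 rect c [471.1 -60.3] s [61.9 36.6] long 76.1 centroid 471.0 -59.5
top z 24 rect c [471.1 -60.3] s [61.9 36.6] long 76.1 centroid 471.0 -59.5
top z 24 rect c [471.  -60.3] s [61.7 36.6] long 76.1 centroid 471.0 -59.5
hole [317.91168659 195.48804781] [476.31700031 -39.94719631  20.        ]
hole [329.0069735  198.46687587] [466.70405302 -78.41467577  20.        ]
+x ang 76.6 l,w [-0.4 41.3]
-x ang 76.6 l,w [ 14.9 -40.2]
+y ang -13.1 l,w [105.9  -2.2]
-y ang -13.6 l,w [-1.065e+02 -1.000e-01]
top cam [ 353.72546781  151.92473715 1374.60892165]
scene cam [-177.66798569 -538.03515203  986.61737053]
```

View pics/in.png

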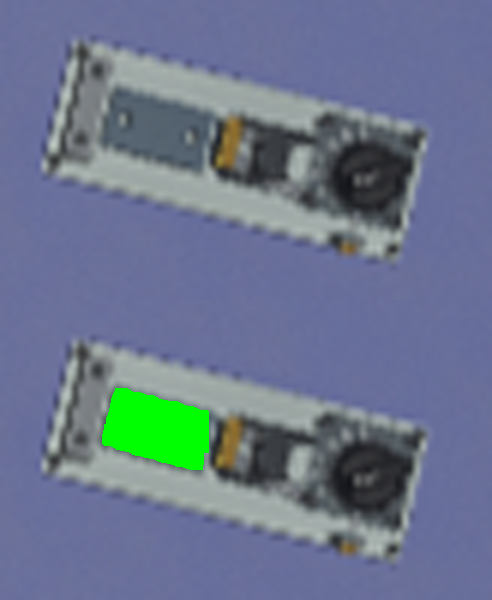

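Call:
servo_tool(
  travel=[
    [30, -30, 0],
    [70, -70, -20],
    [110, -110, -45],
    [150, -150, -70],
    [190, -190, -90],
    [220, -222, -105],
    [230, -233, -120],
    [230, -233, -150],
    [230, -233, -170],
    [230, -233, -170],
  ],
  dr=[
    [0, 0, -8],
    [0, 0, -17],
    [0, 0, -26],
    [0, 0, -35],
    [0, 0, -44],
    [0, 0, -53],
    [0, 0, -61],
    [0, 0, -66],
    [0, 0, -66],
    [0, 0, -66],
  ],
  gripper=[0.65, 0.65, 0.65, 0.65, 0.65, 0.65, 0.65, 0.65, 0.65, 0.65],
  newtons=30,
)

```text
clock: 1.35
ee_pos: [463.0, 318.1, 66.2]
orientation: [3.137, -0.003, -1.553]
force: [0.4, -0.5, 0.6]
gripper_width: 0.648
```

Run:
```python
from h import *
o=get_obs();print({k:np.round(o[k],3) for k in("clock","ee_pos","orientation","force","gripper_width","qpos")})
a=capture("top");s=capture("scene")
cv2.imwrite("pics/a1.png",np.hstack([cv2.resize(a[150:260,180:300],(480,440),interpolation=2),cv2.resize(s[100:230,170:300],(320,440),interpolation=2)])[:,:,::-1])
```

```text
{'clock': np.float64(1.35), 'ee_pos': array([462.981, 318.116,  66.183]), 'orientation': array([ 3.137e+00, -3.000e-03, -1.553e+00]), 'force': array([ 0.415, -0.484,  0.564]), 'gripper_width': np.float64(0.648), 'qpos': array([ 0.958, -0.007, -0.279, -0.002, -1.303, -0.94 ])}
```

View pics/a1.png

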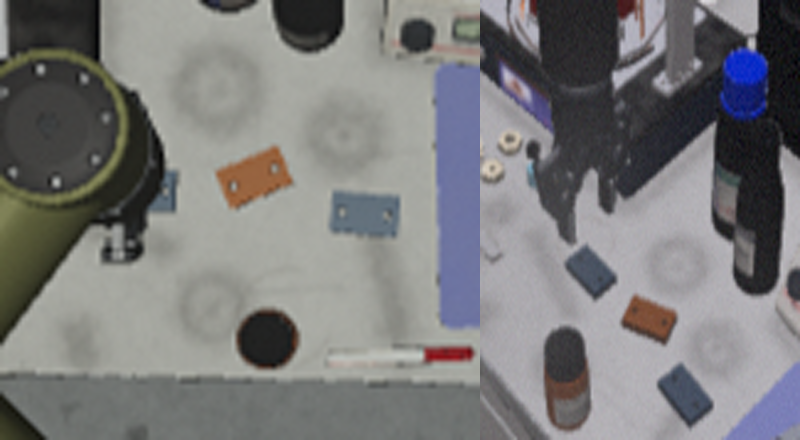

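The scene view shows the gripper straddling coupon A at (590,272), with nothing else near it. I'll go down and grip.

Call:
servo_tool(
  travel=[
    [1, 1, -20],
    [1, 1, -42],
    [1, 1, -55],
    [1, 1, -57.5],
    [1, 1, -57.5],
    [1, 1, -57.5],
    [1, 1, -57.5],
    [1, 1, -57.5],
    [1, 1, -57.5],
  ],
  dr=[
    [0, 0, 0],
    [0, 0, 0],
    [0, 0, 0],
    [0, 0, 0],
    [0, 0, 0],
    [0, 0, 0],
    [0, 0, 0],
    [0, 0, 0],
    [0, 0, 0],
  ],
  gripper=[0.65, 0.65, 0.65, 0.65, 0.65, 0.3, 0.3, 0.3, 0.3],
)

```text
clock: 2.58
ee_pos: [465.7, 320.9, 12.7]
orientation: [-3.141, 0.001, -1.552]
force: [-0.4, 0.7, 5.2]
gripper_width: 0.406
```

Run:
```python
from h import *
o=get_obs();print({k:np.round(o[k],3) for k in("clock","ee_pos","orientation","force","gripper_width","qpos")})
```

```text
{'clock': np.float64(2.575), 'ee_pos': array([465.697, 320.892,  12.677]), 'orientation': array([-3.141e+00,  1.000e-03, -1.552e+00]), 'force': array([-0.395,  0.665,  5.163]), 'gripper_width': np.float64(0.406), 'qpos': array([ 0.958,  0.042, -0.333, -0.   , -1.195, -0.939])}
```

Call:
servo_tool(
  travel=[
    [0, 0, 0],
    [0, 0, 10],
    [0, 0, 40],
    [0, 0, 80],
    [0, 0, 80],
  ],
  dr=[
    [0, 0, 0],
    [0, 0, 0],
    [0, 0, 0],
    [0, 0, 0],
    [0, 0, 0],
  ],
  gripper=[0.3, 0.3, 0.3, 0.3, 0.3],
)

```text
clock: 3.2
ee_pos: [467.2, 322.2, 97.0]
orientation: [-3.136, 0.005, -1.552]
force: [1.0, 0.2, -0.9]
gripper_width: 0.408
```

Run:
```python
from h import *
o=get_obs();print({k:np.round(o[k],3) for k in("clock","ee_pos","orientation","force","gripper_width","qpos")})
print(get_obs()['ee_pos'])
a=capture("top");s=capture("scene")
cv2.imwrite("pics/a2.png",np.hstack([cv2.resize(a[150:260,180:300],(480,440),interpolation=2),cv2.resize(s[100:230,170:300],(320,440),interpolation=2)])[:,:,::-1])
```

```text
{'clock': np.float64(3.2), 'ee_pos': array([467.168, 322.175,  97.032]), 'orientation': array([-3.136,  0.005, -1.552]), 'force': array([ 1.032,  0.211, -0.935]), 'gripper_width': np.float64(0.408), 'qpos': array([ 9.580e-01, -2.200e-02, -2.380e-01,  1.000e-03, -1.347e+00,
       -9.390e-01])}
[467.1683261  322.17468818  97.03206552]
```

View pics/a2.png

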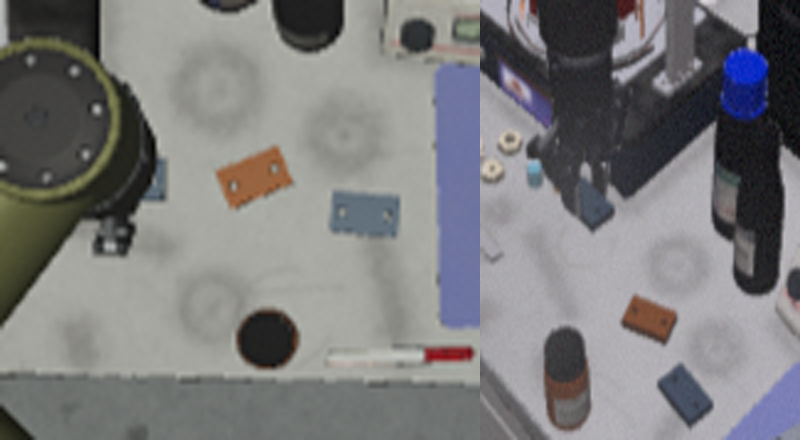

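Call:
servo_tool(
  travel=[
    [0, -25, 10],
    [1, -75, 15],
    [2, -130, 15],
    [3, -185, 15],
    [3, -240, 15],
    [4, -295, 15],
    [4.6, -345, 10],
    [4.6, -372, 0],
    [4.6, -379.6, -15],
    [4.6, -379.6, -20],
    [4.6, -379.6, -20],
    [4.6, -379.6, -20],
  ],
  dr=[
    [0, 0, 0],
    [0, 0, -2],
    [0, 0, -5],
    [0, 0, -8],
    [0, 0, -11],
    [0, 0, -13],
    [0, 0, -14.8],
    [0, 0, -14.8],
    [0, 0, -14.8],
    [0, 0, -14.8],
    [0, 0, -14.8],
    [0, 0, -14.8],
  ],
  gripper=[0.3, 0.3, 0.3, 0.3, 0.3, 0.3, 0.3, 0.3, 0.3, 0.3, 0.3, 0.3],
)

```text
clock: 4.8
ee_pos: [470.5, -57.9, 73.3]
orientation: [-3.141, 0.002, -1.809]
force: [0.0, -0.6, 0.5]
gripper_width: 0.405
```

Run:
```python
from h import *
o=get_obs();print({k:np.round(o[k],3) for k in("clock","ee_pos","orientation","force","gripper_width","qpos")})
a=capture("top");s=capture("scene")
cv2.imwrite("pics/a3.png",np.hstack([cv2.resize(a[150:260,270:390],(400,367),interpolation=2),cv2.resize(s[190:300,250:370],(400,367),interpolation=2)])[:,:,::-1])
o=get_obs();print(o['ee_pos'],o['clock'])
```

```text
{'clock': np.float64(4.8), 'ee_pos': array([470.459, -57.878,  73.282]), 'orientation': array([-3.141e+00,  2.000e-03, -1.809e+00]), 'force': array([ 0.038, -0.642,  0.465]), 'gripper_width': np.float64(0.405), 'qpos': array([ 3.040e-01, -2.670e-01, -5.000e-01, -1.000e-03, -1.336e+00,
       -5.420e-01])}
[470.47446433 -58.0286163   73.39188979] 4.9
```

View pics/a3.png

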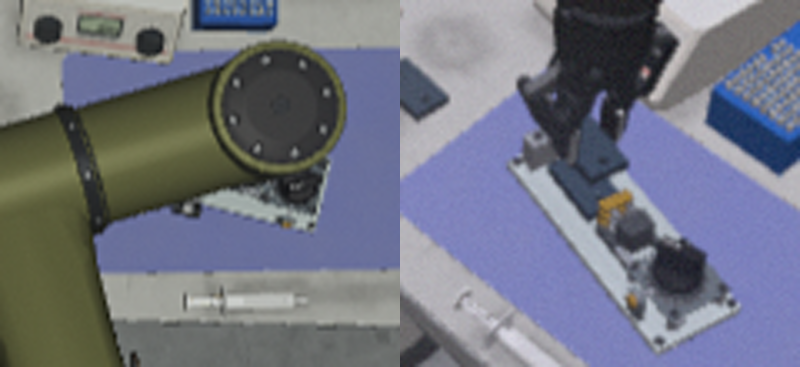

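Run:
```python
from h import *
s=capture("scene")
cv2.imwrite("pics/a4.png",cv2.resize(s[205:265,280:345],None,fx=9,fy=9,interpolation=2)[:,:,::-1])
# expected corners for held coupon
c=np.array([470.5,-57.9])-1.9*np.array([.237,.972])
a=np.radians(76.4);ey=np.array([np.cos(a),np.sin(a)]);ex=np.array([ey[1],-ey[0]])
for z in(61,71):
  for i,j in((1,1),(1,-1),(-1,-1),(-1,1)):
    X=[*(c+18*i*ex+30*j*ey),z];print(z,i,j,np.round((proj("scene",X)[0]-[280,205])*9))
print(get_obs()['ee_pos'])
```

```text
61 1 1 [226. 178.]
61 1 -1 [341. 313.]
61 -1 -1 [239. 359.]
61 -1 1 [126. 222.]
71 1 1 [229. 156.]
71 1 -1 [345. 290.]
71 -1 -1 [242. 337.]
71 -1 1 [128. 200.]
[470.45083437 -58.11968421  73.35162707]
```

View pics/a4.png

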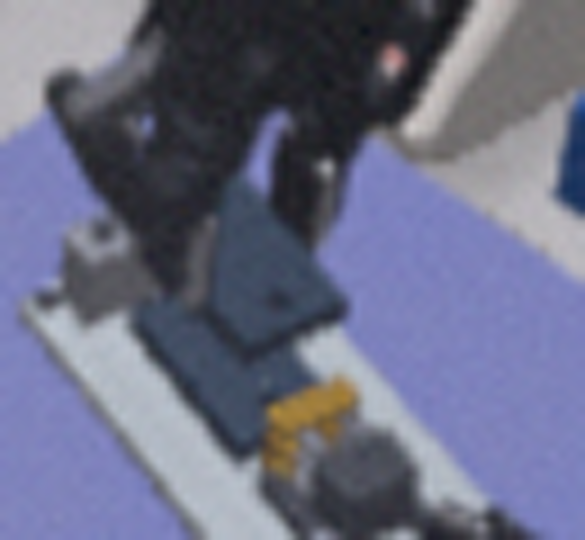

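Held coupon corners match the projected ones within about 1 px: near-left bottom seen at (240,358) against (239,359). It is level, so I'll lower it.

Call:
servo_tool(
  travel=[
    [1, 0.5, -10],
    [1.3, 0.7, -20],
    [1.3, 0.7, -29],
    [1.3, 0.7, -31],
    [1.3, 0.7, -31],
    [1.3, 0.7, -31],
  ],
  dr=[
    [0, 0, 0],
    [0, 0, 0],
    [0, 0, 0],
    [0, 0, 0],
    [0, 0, 0],
    [0, 0, 0],
  ],
  gripper=[0.3, 0.3, 0.3, 0.3, 0.3, 0.3],
)

```text
clock: 5.7
ee_pos: [472.0, -57.4, 42.7]
orientation: [-3.14, 0.002, -1.81]
force: [-0.0, 0.0, -0.7]
gripper_width: 0.409
```

Run:
```python
from h import *
s=capture("scene")
cv2.imwrite("pics/a5.png",cv2.resize(s[205:265,280:345],None,fx=9,fy=9,interpolation=2)[:,:,::-1])
o=get_obs();print(o['ee_pos'],o['orientation'],o['force'])
```

```text
[471.98468704 -57.42056616  42.73360276] [-3.13987514e+00  2.33572914e-03 -1.80972736e+00] [-0.17166333 -0.01197074  0.03470059]
```

View pics/a5.png

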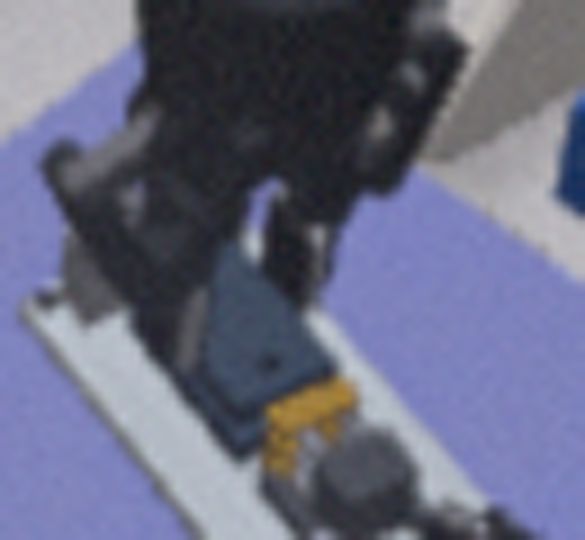

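Call:
servo_tool(
  travel=[
    [0, 0, -3],
    [0, 0, -5],
    [0, 0, -6],
    [0, 0, -6],
  ],
  dr=[
    [0, 0, 0],
    [0, 0, 0],
    [0, 0, 0],
    [0, 0, 0],
  ],
  gripper=[0.3, 0.3, 0.3, 0.3],
)

```text
clock: 6.25
ee_pos: [472.0, -57.4, 36.7]
orientation: [-3.14, 0.002, -1.81]
force: [0.8, 0.3, -0.5]
gripper_width: 0.407
```

Call:
servo_tool(
  travel=[
    [0, 0, -1.5],
    [0, 0, -1.5],
    [0, 0, -1.5],
  ],
  dr=[
    [0, 0, 0],
    [0, 0, 0],
    [0, 0, 0],
  ],
  gripper=[0.3, 0.3, 0.3],
)

```text
clock: 6.62
ee_pos: [472.2, -57.5, 36.4]
orientation: [-3.139, 0.002, -1.809]
force: [-3.8, 1.3, 6.7]
gripper_width: 0.406
```

Contact at z = 36.4, as predicted. Releasing and retreating.

Call:
servo_tool(
  travel=[
    [0, 0, 0.5],
    [0, 0, 0.5],
    [0, 0, 0.5],
    [0, 0, 8],
    [0, 0, 35],
    [0, 0, 75],
    [-5, 60, 85],
    [-10, 120, 85],
    [-10, 170, 75],
    [-10, 170, 75],
  ],
  dr=[
    [0, 0, 0],
    [0, 0, 0],
    [0, 0, 0],
    [0, 0, 0],
    [0, 0, 0],
    [0, 0, 0],
    [0, 0, 4],
    [0, 0, 8],
    [0, 0, 10.2],
    [0, 0, 10.2],
  ],
  gripper=[0.6, 0.6, 0.6, 0.6, 0.65, 0.65, 0.65, 0.65, 0.65, 0.65],
)

```text
clock: 7.88
ee_pos: [461.6, 115.0, 111.1]
orientation: [-3.14, 0.002, -1.627]
force: [-0.3, -0.3, -0.1]
gripper_width: 0.651
```

Run:
```python
from m import *
t=capture("top")[:,:,::-1].copy();s=capture("scene")[:,:,::-1].copy()
cv2.imwrite("pics/top6.png",t);cv2.imwrite("pics/scene6.png",s)
cv2.imwrite("pics/a6.png",np.hstack([cv2.resize(t[170:240,255:385],(400,216),interpolation=2),cv2.resize(s[220:260,280:345],(400,216)  ,interpolation=2)]))
cv2.imwrite("pics/a6b.png",np.hstack([cv2.resize(s[205:265,280:345],None,fx=6,fy=6,interpolation=2),cv2.resize(t[176:216,300:360],None,fx=6,fy=9,interpolation=2)]))
o=get_obs();print(o['clock'],o['ee_pos'],o['orientation'],o['force'])
```

```text
7.975 [462.22761259 112.77215668 111.75023159] [-3.13907488e+00  1.79387206e-03 -1.63025271e+00] [ 0.78253656 -0.18619758  0.20787239]
```

View pics/a6b.png

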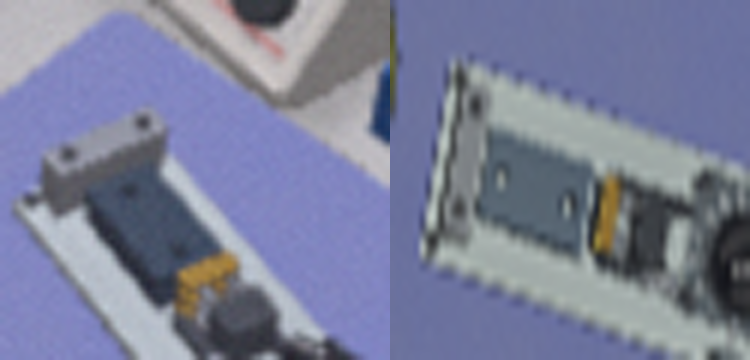

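View pics/a6.png

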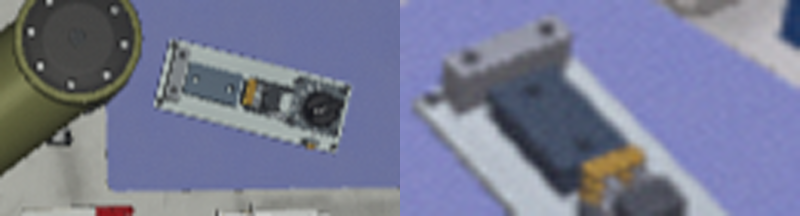

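```bash
cat > inm.py <<'E'
from m import *
def meas(f,z):
    im=cv2.imread(f);b=(298,176,380,226);u=up(im,b);h=cv2.cvtColor(u,cv2.COLOR_BGR2HSV)
    m=cv2.inRange(h,(98,32,92),(111,130,135));m[:,:100]=0;m[:,209:]=0
    rectU("top",m,b,z)
    m=cv2.morphologyEx(m,cv2.MORPH_CLOSE,np.ones((21,21),np.uint8))
    k=max(cv2.findContours(m,cv2.RETR_EXTERNAL,cv2.CHAIN_APPROX_NONE)[0],key=cv2.contourArea)[:,0,:]
    P=ray("top",(k+.5)/S-.5+np.array(b[:2]),z)[:,:2]
    a=np.radians(76.4);ey=np.array([np.cos(a),np.sin(a)]);ex=np.array([ey[1],-ey[0]])
    q=P-[460.5,-106.2];l=q@ey-49;w=q@ex
    for nm,s,vv in(("+x",(w>12)&(abs(l)<22),w),("-x",(w<-12)&(abs(l)<22),w),("+y",(l>24)&(abs(w)<10),l),("-y",(l<-24)&(abs(w)<10),l)):
        vx,vy,_,_=cv2.fitLine(P[s].astype(np.float32),cv2.DIST_HUBER,0,.01,.01).ravel()
        print(nm,round(np.median(vv[s]),1),'ang',round(np.degrees(np.arctan2(vy,vx)),1))
E
python3 -c "
from inm import meas
meas('pics/top0.png',24);meas('pics/top6.png',34)"
```

```text
top z 24 rect c [471.1 -60.3] s [61.9 36.6] long 76.1 centroid 471.0 -59.5
+x 16.9 ang 76.0
-x -18.3 ang 75.3
+y 28.5 ang -14.8
-y -30.7 ang 0.1
top z 34 rect c [470.7 -57.9] s [62.3 37.3] long 76.9 centroid 470.7 -57.4
+x 16.4 ang 76.0
-x -19.1 ang 75.5
+y 30.5 ang -12.5
-y -28.8 ang 0.1
```

Call:
servo_tool(
  travel=[
    [-8, 6, -15],
    [-14.7, 10.7, -35],
    [-14.7, 10.7, -45],
    [-14.7, 10.7, -45],
    [-14.7, 10.7, -45],
  ],
  dr=[
    [0, 0, 0],
    [0, 0, 0],
    [0, 0, 0],
    [0, 0, 0],
    [0, 0, 0],
  ],
  gripper=[0.65, 0.65, 0.65, 0.65, 0.65],
)

```text
clock: 8.6
ee_pos: [448.0, 123.2, 67.4]
orientation: [-3.138, 0.002, -1.631]
force: [0.4, 0.4, 0.7]
gripper_width: 0.652
```

Run:
```python
from m import *
s=capture("scene")[:,:,::-1].copy()
cv2.imwrite("pics/a7.png",cv2.resize(s[170:240,215:300],None,fx=8,fy=8,interpolation=2))
o=get_obs();print(o['clock'],o['ee_pos'],o['orientation'],o['force'])
```

```text
8.65 [448.05812295 123.40770053  67.51632432] [-3.13797594e+00  2.28596175e-03 -1.63072479e+00] [ 0.23994973  0.4166539  -0.00182416]
```

View pics/a7.png

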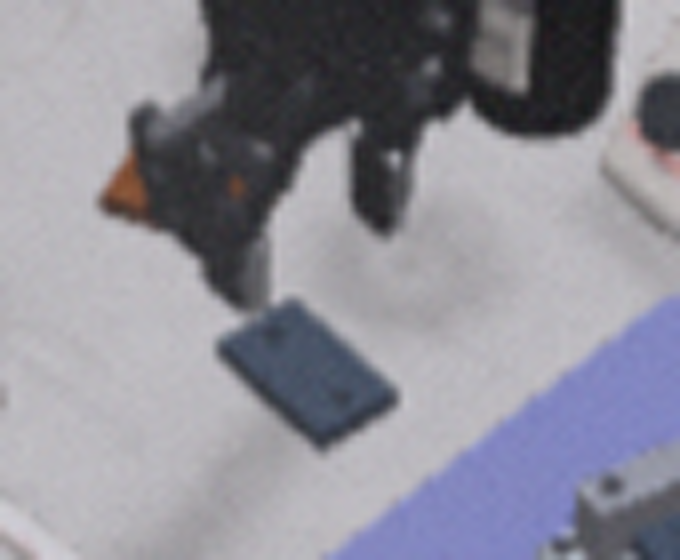

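The gripper stands over the slate coupon at (308,372), and the brown one is behind it, clear. I'll descend and grip.

Call:
servo_tool(
  travel=[
    [-0.5, 0, -20],
    [-0.5, 0, -42],
    [-0.5, 0, -53],
    [-0.5, 0, -55],
    [-0.5, 0, -55],
    [-0.5, 0, -55],
    [-0.5, 0, -55],
    [-0.5, 0, -55],
    [-0.5, 0, -55],
  ],
  dr=[
    [0, 0, 0],
    [0, 0, 0],
    [0, 0, 0],
    [0, 0, 0],
    [0, 0, 0],
    [0, 0, 0],
    [0, 0, 0],
    [0, 0, 0],
    [0, 0, 0],
  ],
  gripper=[0.65, 0.65, 0.65, 0.65, 0.65, 0.3, 0.3, 0.3, 0.3],
)

```text
clock: 9.78
ee_pos: [448.2, 123.7, 13.6]
orientation: [-3.137, 0.003, -1.63]
force: [-1.3, -0.5, 6.1]
gripper_width: 0.408
```

Call:
servo_tool(
  travel=[
    [0, 0, 0],
    [0, 0, 10],
    [0, 0, 40],
    [0, 0, 70],
    [0, 0, 75],
    [0, 0, 75],
  ],
  dr=[
    [0, 0, 0],
    [0, 0, 0],
    [0, 0, 0],
    [0, 0, 0],
    [0, 0, 0],
    [0, 0, 0],
  ],
  gripper=[0.3, 0.3, 0.3, 0.3, 0.3, 0.3],
)

```text
clock: 10.52
ee_pos: [448.0, 123.8, 88.4]
orientation: [-3.137, 0.003, -1.631]
force: [0.7, -0.1, -0.2]
gripper_width: 0.407
```

Call:
servo_tool(
  travel=[
    [2, -15, 5],
    [7, -55, 8],
    [14, -105, 8],
    [20, -150, 8],
    [24, -175, 5],
    [24.2, -182.4, 0],
    [24.2, -182.4, -10],
    [24.2, -182.4, -18],
    [24.2, -182.4, -18],
    [24.2, -182.4, -18],
  ],
  dr=[
    [0, 0, 0],
    [0, 0, -3],
    [0, 0, -6],
    [0, 0, -9],
    [0, 0, -10.3],
    [0, 0, -10.3],
    [0, 0, -10.3],
    [0, 0, -10.3],
    [0, 0, -10.3],
    [0, 0, -10.3],
  ],
  gripper=[0.3, 0.3, 0.3, 0.3, 0.3, 0.3, 0.3, 0.3, 0.3, 0.3],
)

```text
clock: 11.78
ee_pos: [472.4, -58.1, 70.6]
orientation: [-3.136, 0.003, -1.809]
force: [0.0, -0.5, 0.1]
gripper_width: 0.399
```

Run:
```python
from m import *
s=capture("scene")[:,:,::-1].copy()
cv2.imwrite("pics/a8.png",cv2.resize(s[205:265,280:345],None,fx=9,fy=9,interpolation=2))
o=get_obs();print(o['clock'],o['ee_pos'],o['orientation'],o['force'])
```

```text
11.825 [472.44670468 -58.15044018  70.79796556] [-3.13609559  0.00363803 -1.80938452] [-0.60611881 -0.42560304  0.23183429]
```

View pics/a8.png

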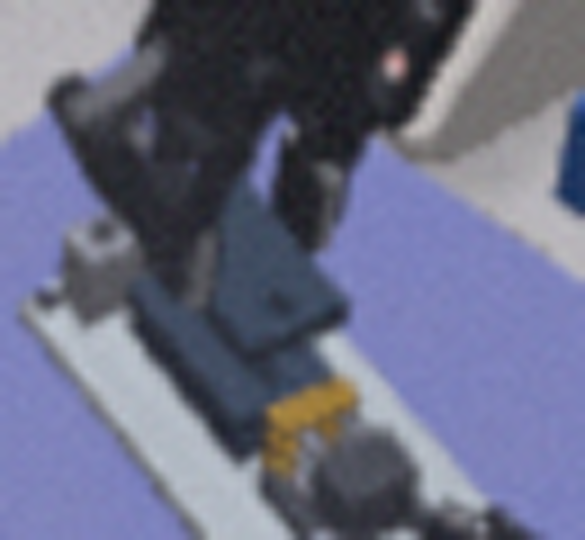

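Call:
servo_tool(
  travel=[
    [0, -0.4, -10],
    [0, -0.4, -19],
    [0, -0.4, -21],
    [0, -0.4, -21],
    [0, -0.4, -22.5],
    [0, -0.4, -22.5],
  ],
  dr=[
    [0, 0, 0],
    [0, 0, 0],
    [0, 0, 0],
    [0, 0, 0],
    [0, 0, 0],
    [0, 0, 0],
  ],
  gripper=[0.3, 0.3, 0.3, 0.3, 0.3, 0.3],
)

```text
clock: 12.58
ee_pos: [472.5, -58.6, 48.4]
orientation: [-3.136, 0.004, -1.809]
force: [0.1, -0.5, -1.0]
gripper_width: 0.404
```

Call:
servo_tool(
  travel=[
    [0, 0, -0.7],
    [0, 0, -1.3],
    [0, 0, -1.3],
  ],
  dr=[
    [0, 0, 0],
    [0, 0, 0],
    [0, 0, 0],
  ],
  gripper=[0.3, 0.3, 0.3],
)

```text
clock: 12.95
ee_pos: [472.6, -58.6, 47.4]
orientation: [-3.136, 0.004, -1.809]
force: [-0.8, 1.0, 1.9]
gripper_width: 0.406
```

Call:
servo_tool(
  travel=[
    [0, 0, 0],
    [0, 0, 0],
    [0, 0, 0],
    [0, 0, 8],
    [0, 0, 35],
    [0, 0, 75],
    [-5, 60, 85],
    [-10, 120, 85],
    [-10, 170, 75],
    [-10, 170, 75],
  ],
  dr=[
    [0, 0, 0],
    [0, 0, 0],
    [0, 0, 0],
    [0, 0, 0],
    [0, 0, 0],
    [0, 0, 0],
    [0, 0, 4],
    [0, 0, 8],
    [0, 0, 10],
    [0, 0, 10],
  ],
  gripper=[0.6, 0.6, 0.6, 0.6, 0.6, 0.6, 0.6, 0.6, 0.6, 0.6],
)

```text
clock: 14.2
ee_pos: [462.0, 114.0, 122.1]
orientation: [-3.137, 0.004, -1.63]
force: [0.3, -0.3, -0.3]
gripper_width: 0.6
```

Run:
```python
from inm import *
t=capture("top")[:,:,::-1].copy();s=capture("scene")[:,:,::-1].copy()
cv2.imwrite("pics/top9.png",t);cv2.imwrite("pics/scene9.png",s)
cv2.imwrite("pics/a9b.png",np.hstack([cv2.resize(s[210:270,285:350],None,fx=6,fy=6,interpolation=2),cv2.resize(t[176:216,300:365],None,fx=6,fy=9,interpolation=2)]))
o=get_obs();print(o['clock'],o['ee_pos'],o['orientation'],o['force'])
meas('pics/top9.png',44)
# knob angle: bar in scene/top crop
cv2.imwrite("pics/knob.png",np.hstack([cv2.resize(s[255:295,315:355],(380,380),interpolation=2),cv2.resize(t[188:220,345:377],(380,380),interpolation=2)]))
for z in(48,73):
  print('axis',proj("top",[443.9,-175.2,z]),proj("scene",[443.9,-175.2,z]))
```

```text
14.3 [462.60315899 111.67838052 122.81095021] [-3.13544114  0.0034686  -1.63373487] [-0.14644556 -0.34612435  0.97782679]
top z 44 rect c [470.9 -57.9] s [62.8 38.5] long 76.1 centroid 471.0 -57.3
+x 17.0 ang 76.2
-x -19.8 ang 75.3
+y 30.5 ang -11.1
-y -27.6 ang 0.1
axis [[359.03418755 205.08382271]] [[332.38478173 269.21675557]]
axis [[360.8928039  204.61087709]] [[333.67763108 263.15064161]]
```

View pics/a9b.png

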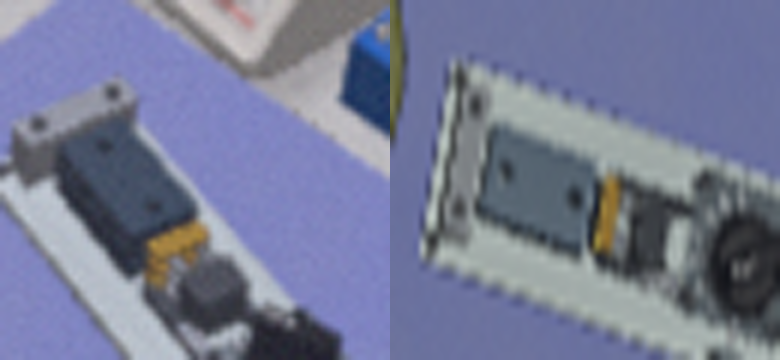

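View pics/knob.png

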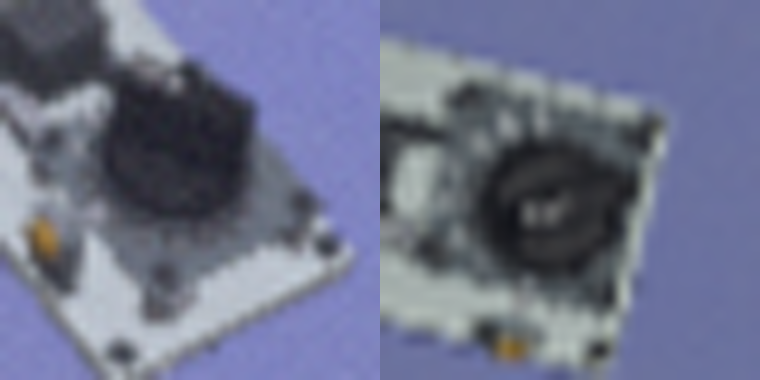

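The pile looks even. In clamp axes its +y edges are at 28.5, 30.5 and 30.5 mm, and its sides agree within about 1.5 mm. The knob centre is seen at top px (360.2,205.3), against (359.9,204.8) predicted. On to the knob.

Call:
servo_tool(
  travel=[
    [-2, -25, 0],
    [-5, -75, 0],
    [-9, -130, 0],
    [-13, -185, 0],
    [-16, -240, 0],
    [-18, -275, 0],
    [-18.7, -286.9, -10],
    [-18.7, -286.9, -23],
    [-18.7, -286.9, -23],
    [-18.7, -286.9, -23],
  ],
  dr=[
    [0, 0, 0],
    [0, 0, 5],
    [0, 0, 10],
    [0, 0, 15],
    [0, 0, 20],
    [0, 0, 23.7],
    [0, 0, 23.7],
    [0, 0, 23.7],
    [0, 0, 23.7],
    [0, 0, 23.7],
  ],
  gripper=[0.5, 0.5, 0.5, 0.5, 0.5, 0.5, 0.5, 0.5, 0.5, 0.5],
)

```text
clock: 15.55
ee_pos: [444.2, -174.5, 100.0]
orientation: [-3.135, 0.003, -1.219]
force: [-0.2, 1.3, 0.4]
gripper_width: 0.497
```

Run:
```python
from inm import *
s=capture("scene")[:,:,::-1].copy()
cv2.imwrite("pics/a10.png",cv2.resize(s[210:290,290:370],None,fx=7,fy=7,interpolation=2))
o=get_obs();print(o['clock'],o['ee_pos'],o['orientation'],o['force'],o['qpos'])
```

```text
15.6 [ 444.30519295 -174.50021894  100.24633812] [-3.13487709e+00  3.06141641e-03 -1.21876691e+00] [0.6529208  0.04619235 0.72132814] [ 0.04617651 -0.27443775 -0.45463841 -0.0050278  -1.38511581  0.3067573 ]
```

View pics/a10.png

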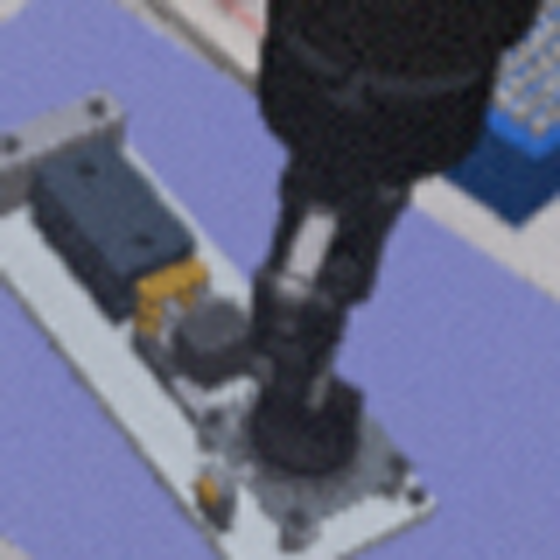

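The gripper is centred over the knob, and the pile is still square. I'll descend and grip the bar.

Call:
servo_tool(
  travel=[
    [-0.4, -0.6, -15],
    [-0.4, -0.6, -28],
    [-0.4, -0.6, -34],
    [-0.4, -0.6, -34],
    [-0.4, -0.6, -34],
  ],
  dr=[
    [0, 0, 0],
    [0, 0, 0],
    [0, 0, 0],
    [0, 0, 0],
    [0, 0, 0],
  ],
  gripper=[0.5, 0.5, 0.5, 0.5, 0.5],
)

```text
clock: 16.23
ee_pos: [444.1, -175.2, 66.6]
orientation: [-3.135, 0.003, -1.219]
force: [-0.9, -1.0, -0.2]
gripper_width: 0.5
```

Call:
servo_tool(
  travel=[
    [0, 0, 0],
    [0, 0, 0],
    [0, 0, 0],
    [0, 0, 0],
  ],
  dr=[
    [0, 0, 0],
    [0, 0, 0],
    [0, 0, 0],
    [0, 0, 0],
  ],
  gripper=[0.05, 0.05, 0.05, 0.05],
  newtons=60,
)

```text
clock: 16.73
ee_pos: [444.5, -175.2, 67.3]
orientation: [-3.134, 0.002, -1.219]
force: [-0.4, 1.0, 4.5]
gripper_width: 0.12
```

Run:
```python
from inm import *
s=capture("scene")[:,:,::-1].copy()
cv2.imwrite("pics/a11.png",cv2.resize(s[210:290,290:370],None,fx=7,fy=7,interpolation=2))
o=get_obs();print(o['clock'],o['ee_pos'],o['orientation'],o['force'],o['ft_torque'],o['gripper_width'])
```

```text
16.775 [ 444.48234387 -175.26192814   67.24932783] [-3.13367730e+00  2.05574066e-03 -1.21856519e+00] [0.01379995 1.30559916 4.63699593] [0.33590333 0.23846593 0.06180424] 0.11870250445707567
```

View pics/a11.png

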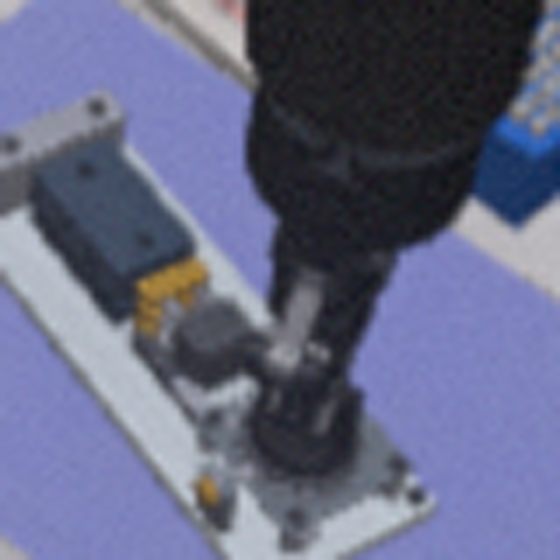

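Bar gripped: 10.2 mm reads as 12 mm, with the same offset as for the coupons. I'll turn in stages and watch the torque.

Call:
servo_tool(
  travel=[
    [0, 0, 0],
    [0, 0, 0],
    [0, 0, 0],
    [0, 0, 0],
  ],
  dr=[
    [0, 0, -6],
    [0, 0, -12],
    [0, 0, -17],
    [0, 0, -17],
  ],
  gripper=[0.05, 0.05, 0.05, 0.05],
)

```text
clock: 17.27
ee_pos: [444.8, -175.2, 67.3]
orientation: [-3.133, 0.002, -1.514]
force: [0.7, 0.8, 1.5]
gripper_width: 0.123
```

```bash
cat > st.py <<'E'
from h import *
o=get_obs();y=np.degrees(o['orientation'][2]);print('t',o['clock'],'pos',np.round(o['ee_pos'],1),'turned',round(-69.82-y,2),'F',np.round(o['force'],1),'T',np.round(o['ft_torque'],3),'w',round(float(o['gripper_width']),3),'tilt',np.round(o['orientation'][:2],3))
E
python3 st.py
```

```text
t 17.275 pos [ 444.8 -175.2   67.3] turned 16.95 F [0.7 0.8 1.5] T [ 0.157 -0.386  0.115] w 0.123 tilt [-3.133e+00  2.000e-03]
```

Call:
servo_tool(
  travel=[
    [0, 0, 0],
    [0, 0, 0],
    [0, 0, 0],
  ],
  dr=[
    [0, 0, -3],
    [0, 0, -6],
    [0, 0, -6],
  ],
  gripper=[0.05, 0.05, 0.05],
)

```text
clock: 17.65
ee_pos: [444.9, -175.2, 67.3]
orientation: [-3.133, 0.002, -1.617]
force: [0.1, 0.7, 1.9]
gripper_width: 0.119
```

```bash
python3 st.py
```

```text
t 17.65 pos [ 444.9 -175.2   67.3] turned 22.82 F [0.1 0.7 1.9] T [ 0.063 -0.251  0.193] w 0.119 tilt [-3.133e+00  2.000e-03]
```

Call:
servo_tool(
  travel=[
    [0, 0, 0],
    [0, 0, 0],
    [0, 0, 0],
    [0, 0, 0],
  ],
  dr=[
    [0, 0, -6],
    [0, 0, -12],
    [0, 0, -18],
    [0, 0, -18],
  ],
  gripper=[0.05, 0.05, 0.05, 0.05],
)

```text
clock: 18.15
ee_pos: [445.1, -175.2, 67.2]
orientation: [-3.132, 0.002, -1.928]
force: [2.8, -0.6, 0.4]
gripper_width: 0.123
```

```bash
python3 st.py
```

```text
t 18.15 pos [ 445.1 -175.2   67.2] turned 40.67 F [ 2.8 -0.6  0.4] T [-0.072 -0.871  0.161] w 0.123 tilt [-3.132e+00  2.000e-03]
```

Call:
servo_tool(
  travel=[
    [0, 0, 0],
    [0, 0, 0],
  ],
  dr=[
    [0, 0, -2],
    [0, 0, -2],
  ],
  gripper=[0.05, 0.05],
)

```text
clock: 18.4
ee_pos: [445.2, -175.2, 67.3]
orientation: [-3.132, 0.002, -1.962]
force: [1.8, -0.5, 0.9]
gripper_width: 0.121
```

```bash
python3 st.py
```

```text
t 18.4 pos [ 445.2 -175.2   67.3] turned 42.61 F [ 1.8 -0.5  0.9] T [ 0.018 -0.645  0.102] w 0.121 tilt [-3.132e+00  2.000e-03]
```

Call:
servo_tool(
  travel=[
    [0, 0, 0],
    [0, 0, 0],
  ],
  dr=[
    [0, 0, -2],
    [0, 0, -2],
  ],
  gripper=[0.05, 0.05],
)

```text
clock: 18.65
ee_pos: [445.2, -175.2, 67.3]
orientation: [-3.132, 0.002, -1.997]
force: [2.2, 0.6, -0.4]
gripper_width: 0.119
```

```bash
python3 st.py
python3 - <<'E'
from inm import *
s=capture("scene")[:,:,::-1].copy()
cv2.imwrite("pics/a12.png",cv2.resize(s[210:290,290:370],None,fx=7,fy=7,interpolation=2))
E
```

```text
t 18.65 pos [ 445.2 -175.2   67.3] turned 44.63 F [ 2.2  0.6 -0.4] T [-0.04  -0.671  0.16 ] w 0.119 tilt [-3.132e+00  2.000e-03]
```

View pics/a12.png

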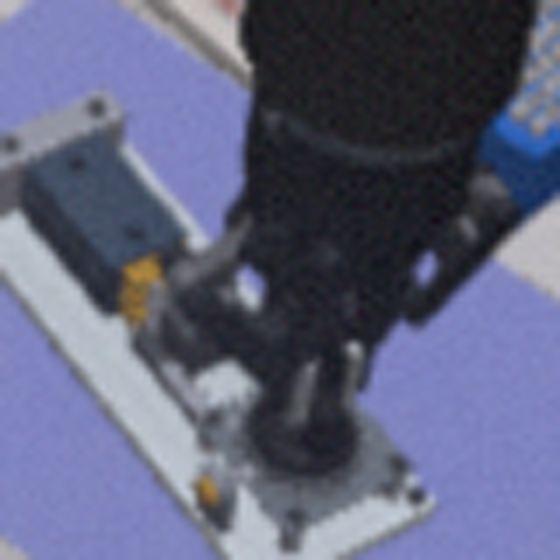

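The jaw has advanced, its fingers are at the pile, and the pile has been pushed evenly to the fence. On to the third click in small steps.

Call:
servo_tool(
  travel=[
    [0, 0, 0],
    [0, 0, 0],
    [0, 0, 0],
    [0, 0, 0],
  ],
  dr=[
    [0, 0, -6],
    [0, 0, -12],
    [0, 0, -16],
    [0, 0, -16],
  ],
  gripper=[0.05, 0.05, 0.05, 0.05],
)

```text
clock: 19.2
ee_pos: [445.4, -175.3, 67.3]
orientation: [-3.131, 0.002, -2.275]
force: [3.4, -1.9, -0.9]
gripper_width: 0.123
```

```bash
python3 st.py
```

```text
t 19.2 pos [ 445.4 -175.3   67.3] turned 60.54 F [ 3.4 -1.9 -0.9] T [-0.571 -1.3    0.274] w 0.123 tilt [-3.131e+00  2.000e-03]
```

Call:
servo_tool(
  travel=[
    [0, 0, 0],
    [0, 0, 0],
  ],
  dr=[
    [0, 0, -2],
    [0, 0, -2],
  ],
  gripper=[0.05, 0.05],
)

```text
clock: 19.45
ee_pos: [445.5, -175.3, 67.3]
orientation: [-3.131, 0.002, -2.31]
force: [3.0, -1.2, -0.9]
gripper_width: 0.119
```

```bash
python3 st.py
```

```text
t 19.45 pos [ 445.5 -175.3   67.3] turned 62.53 F [ 3.  -1.2 -0.9] T [-0.434 -1.087  0.253] w 0.119 tilt [-3.131e+00  2.000e-03]
```

Call:
servo_tool(
  travel=[
    [0, 0, 0],
    [0, 0, 0],
  ],
  dr=[
    [0, 0, -2],
    [0, 0, -2],
  ],
  gripper=[0.05, 0.05],
)

```text
clock: 19.7
ee_pos: [445.5, -175.4, 67.3]
orientation: [-3.131, 0.003, -2.345]
force: [4.1, -2.4, -0.5]
gripper_width: 0.122
```

```bash
python3 st.py
```

```text
t 19.7 pos [ 445.5 -175.4   67.3] turned 64.56 F [ 4.1 -2.4 -0.5] T [-0.461 -1.127  0.253] w 0.122 tilt [-3.131e+00  3.000e-03]
```

Call:
servo_tool(
  travel=[
    [0, 0, 0],
    [0, 0, 0],
  ],
  dr=[
    [0, 0, -2],
    [0, 0, -2],
  ],
  gripper=[0.05, 0.05],
)

```text
clock: 19.95
ee_pos: [445.6, -175.3, 67.3]
orientation: [-3.131, 0.003, -2.381]
force: [2.9, -1.2, -1.6]
gripper_width: 0.12
```

```bash
python3 st.py
python3 - <<'E'
from inm import *
s=capture("scene")[:,:,::-1].copy()
cv2.imwrite("pics/a13.png",cv2.resize(s[210:290,290:370],None,fx=7,fy=7,interpolation=2))
t=capture("top")[:,:,::-1].copy()
cv2.imwrite("pics/a13t.png",cv2.resize(t[170:230,280:390],None,fx=7,fy=7,interpolation=2))
E
```

```text
t 19.95 pos [ 445.6 -175.3   67.3] turned 66.6 F [ 2.9 -1.2 -1.6] T [-0.414 -1.195  0.21 ] w 0.12 tilt [-3.131e+00  3.000e-03]
```

View pics/a13.png

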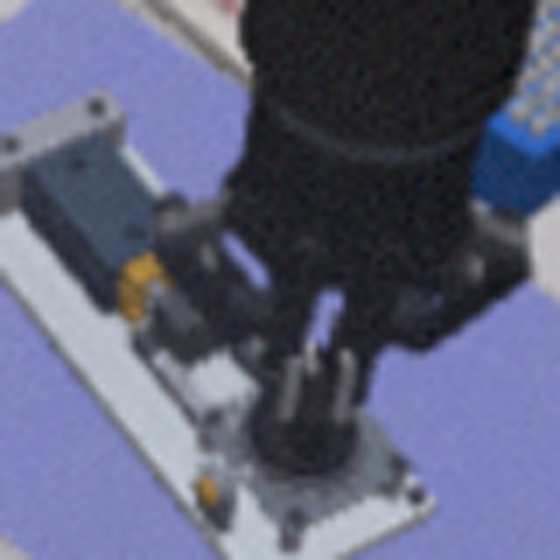

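View pics/a13t.png

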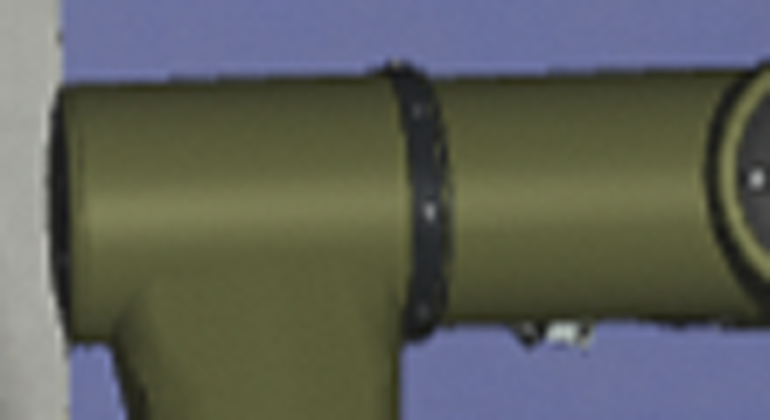

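Call:
servo_tool(
  travel=[
    [0, 0, 0],
    [0, 0, 0],
    [0, 0, 0],
  ],
  dr=[
    [0, 0, -1.3],
    [0, 0, -1.3],
    [0, 0, -1.3],
  ],
  gripper=[0.05, 0.05, 0.05],
)

```text
clock: 20.42
ee_pos: [445.5, -175.4, 67.3]
orientation: [-3.131, 0.002, -2.403]
force: [4.4, -2.3, -1.1]
gripper_width: 0.123
```

```bash
python3 st.py
```

```text
t 20.425 pos [ 445.5 -175.4   67.3] turned 67.85 F [ 4.4 -2.3 -1.1] T [-0.683 -1.174  0.354] w 0.123 tilt [-3.131e+00  2.000e-03]
```

Call:
servo_tool(
  travel=[
    [0, 0, 0],
    [0, 0, 0],
    [0, 0, 0],
  ],
  dr=[
    [0, 0, -1],
    [0, 0, -1],
    [0, 0, -1],
  ],
  gripper=[0.05, 0.05, 0.05],
)

```text
clock: 20.8
ee_pos: [445.5, -175.4, 67.2]
orientation: [-3.131, 0.002, -2.42]
force: [3.2, -3.1, -0.9]
gripper_width: 0.112
```

```bash
python3 st.py
```

```text
t 20.8 pos [ 445.5 -175.4   67.2] turned 68.84 F [ 3.2 -3.1 -0.9] T [-0.824 -1.229  0.439] w 0.112 tilt [-3.131e+00  2.000e-03]
```

Call:
servo_tool(
  travel=[
    [0, 0, 0],
    [0, 0, 0],
  ],
  dr=[
    [0, 0, -1],
    [0, 0, -1],
  ],
  gripper=[0.05, 0.05],
)

```text
clock: 21.05
ee_pos: [445.6, -175.5, 67.3]
orientation: [-3.131, 0.002, -2.438]
force: [4.5, -2.8, -1.4]
gripper_width: 0.12
```

```bash
python3 st.py
```

```text
t 21.05 pos [ 445.6 -175.5   67.3] turned 69.87 F [ 4.5 -2.8 -1.4] T [-0.908 -1.257  0.371] w 0.12 tilt [-3.131e+00  2.000e-03]
```

Call:
servo_tool(
  travel=[
    [0, 0, 0],
    [0, 0, 0],
    [0, 0, 0],
  ],
  dr=[
    [0, 0, 0],
    [0, 0, 0],
    [0, 0, 0],
  ],
  gripper=[0.05, 0.05, 0.05],
)

```text
clock: 21.42
ee_pos: [445.6, -175.5, 67.3]
orientation: [-3.131, 0.002, -2.438]
force: [4.2, -2.2, -0.8]
gripper_width: 0.121
```

```bash
python3 st.py
python3 - <<'E'
from inm import *
s=capture("scene")[:,:,::-1].copy()
cv2.imwrite("pics/a14.png",cv2.resize(s[250:290,310:360],None,fx=14,fy=14,interpolation=2))
E
```

```text
t 21.425 pos [ 445.6 -175.5   67.3] turned 69.86 F [ 4.2 -2.2 -0.8] T [-0.853 -1.206  0.468] w 0.121 tilt [-3.131e+00  2.000e-03]
```

View pics/a14.png

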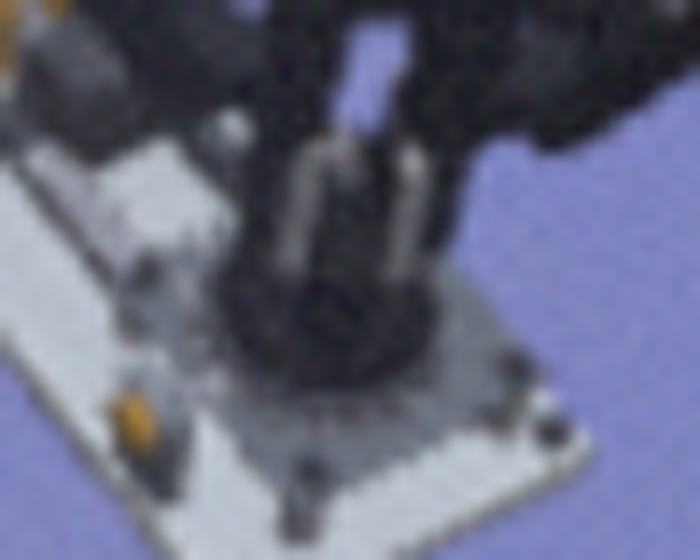

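Torque dips to 0.21 at about 66.6° and rises steeply from 67.8°, to 0.47 at 69.9°. The second click also dipped, just before 45°. So the ball sits in the third notch at about 67.5° and I am about 2° past it, well short of the fourth. I'll firm the grip and ease back about 1.3°.

Call:
servo_tool(
  travel=[
    [0, 0, 0],
    [0, 0, 0],
    [0, 0, 0],
    [0, 0, 0],
  ],
  dr=[
    [0, 0, 0],
    [0, 0, 0],
    [0, 0, 1.3],
    [0, 0, 1.3],
  ],
  gripper=[0.05, 0.05, 0.05, 0.05],
  newtons=90,
)

```text
clock: 21.98
ee_pos: [445.6, -175.5, 67.4]
orientation: [-3.131, 0.003, -2.415]
force: [3.1, -3.1, 1.1]
gripper_width: 0.112
```

```bash
python3 st.py
```

```text
t 21.975 pos [ 445.6 -175.5   67.4] turned 68.54 F [ 3.1 -3.1  1.1] T [-0.566 -0.873  0.392] w 0.112 tilt [-3.131e+00  3.000e-03]
```

Call:
servo_tool(
  travel=[
    [0, 0, 0],
    [0, 0, 0],
    [0, 0, 0],
    [0, 0, 0],
  ],
  dr=[
    [0, 0, 0],
    [0, 0, 0],
    [0, 0, 0],
    [0, 0, 0],
  ],
  gripper=[0.05, 0.05, 0.05, 0.05],
)

```text
clock: 22.48
ee_pos: [445.5, -175.4, 67.4]
orientation: [-3.131, 0.002, -2.415]
force: [3.6, -2.5, 0.2]
gripper_width: 0.108
```

```bash
python3 st.py
python3 - <<'E'
from inm import *
s=capture("scene")[:,:,::-1].copy()
cv2.imwrite("pics/a15.png",cv2.resize(s[210:290,280:360],None,fx=7,fy=7,interpolation=2))
cv2.imwrite("pics/a15f.png",s)
E
```

```text
t 22.475 pos [ 445.5 -175.4   67.4] turned 68.54 F [ 3.6 -2.5  0.2] T [-0.615 -0.977  0.396] w 0.108 tilt [-3.131e+00  2.000e-03]
```

View pics/a15.png

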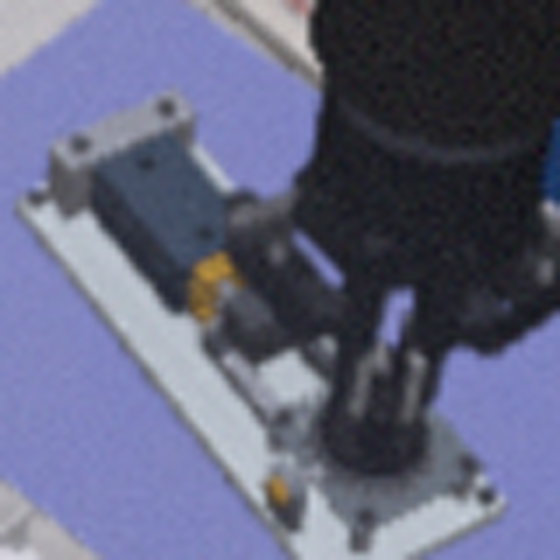

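View pics/a15f.png

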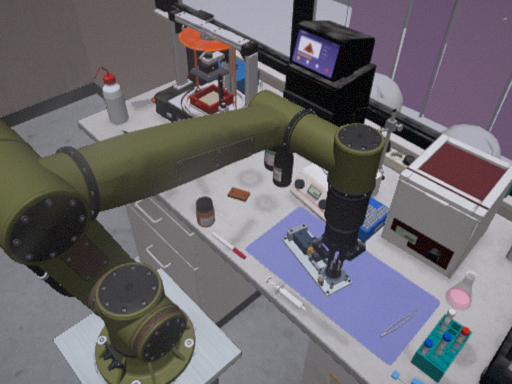

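Run:
```python
from inm import *
a=np.radians(76.45);ey=np.array([np.cos(a),np.sin(a)]);p=np.array([460.5,-106.2])
for d in(0,9,13.5,18):
    print(d,proj("scene",[*(p+ey*d),46]))
A=cv2.imread("pics/scene9.png");B=cv2.imread("pics/a15f.png")
cv2.imwrite("pics/cmp.png",np.hstack([cv2.resize(i[235:280,295:340],(390,390),interpolation=2) for i in(A,B)]))
```

```text
0 [[316.02837099 250.27497865]]
9 [[314.05313257 247.91331962]]
13.5 [[313.07237368 246.74069253]]
18 [[312.09614607 245.57348318]]
```

View pics/cmp.png

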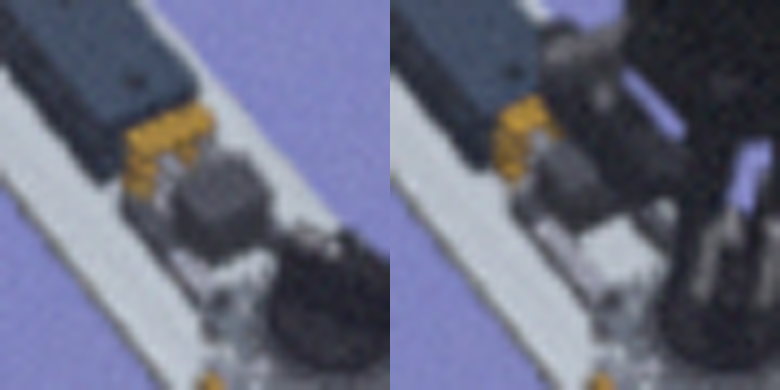

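The jaw block has moved about (-3.1,-2.9) px. Expected is (-3.0,-3.5) for three clicks and (-2.0,-2.4) for two, so this agrees with the third click. Handing in while holding.

```bash
python3 st.py; python3 -c "
from plant import hand_in;print(hand_in())"
```

```text
t 22.525 pos [ 445.6 -175.4   67.4] turned 68.54 F [ 3.5 -2.1 -0.3] T [-0.636 -0.984  0.338] w 0.113 tilt [-3.131e+00  2.000e-03]
the job is handed in; nothing more can be done
None
```

I laid both loose slate coupons on the one in the bay and let go of them. I then turned the knob clockwise to the third click and handed in at 22.5 s, still holding it with a 90 N grip. The brown look-alike was not touched, and the last picture shows nothing else disturbed.

- **Pile:** before clamping, the three coupons lined up within about 2 mm along the bay and 1.5 mm across. The last picture shows the jaw has pushed them up against the fence.
- **Knob:** the gripper had turned 68.5°, against 67.5° for the third click and 90° for the fourth. The most it reached was 69.9°, before I eased back. Holding takes about 0.34–0.40 N m.
- **Uncertain:** I never saw one sharp drop in torque at the third click. I took it from a dip near 66.6° and the steep rise after it. The jaw's shift of about 3 px in both directions fits three clicks better than two, but the fingers hide part of it. The true knob angle could differ from the gripper's by about a degree.

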